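Step a spacing gauge along a rail to set cup carriages at equal gaps

ROBOT

A 6-joint arm with a two-finger parallel gripper is mounted at the origin on a cart in front of the work surface, level with it; the furniture and walls round the work are solid. World frame = base frame: x ahead of the robot, y to its left, z up, the work surface at z = 0. Lengths are in mm, angles in rad, forces in N, time in s.
With the tool pointing down it reaches from about 350 to 775 mm from the base axis. Payload 7.3 kg.
Tool frame: the origin (TCP) lies at the centre of the arm's flange, where the gripper is bolted on; the fingertips stand 178 mm ahead of it and the grasp point (between the pads) lies 159 mm ahead of it; z points along the fingers, y is the direction in which the jaws open and shut (so a half turn about z gives the same grasp; the last joint's range is limited). The gripper opens to 92 mm and grips with 3 to 60 N. Pads are 19 mm wide; open, the fingers measure 130 mm over their backs; the gripper's body (75 mm by 190 mm) begins 47 mm behind the grasp point.
Start: joints at [-1.254, 0.342, 1.524, -0, 1.275, -0.146], TCP at [234.408, -469.767, 404.741] pointing down, gripper open.
Joint ranges: [-2.53, 2.53], [-0.77, 2.02], [0.04, 2.7], [-1, 4.14], [0.28, 2.66], [-3.11, 3.11]. Speed limits (rad/s): [2.57, 2.57, 3.14, 3.14, 3.14, 3.14].

INTERFACE

Orientations are given as [roll, pitch, yaw] about the fixed x, y, z axes, in that order (R = Rz(yaw) Ry(pitch) Rx(roll)).
In Python, from plant import get_obs, capture, close_job gives the robot as it stands. The module is installed in compiled form; this text tells all that it offers.
- The arm moves only by the shell command python3 -m pendant 'ROWS'. ROWS is JSON, a list of rows, each a list of 3 entries, a list of its own where there are three numbers: the shift along the tool's x, y, z in m, then the turn, a rotation vector about the tool's x, y, z in rad, then the finger opening in m, from 0 to 0.0918. In form: [[[tx, ty, tz], [wx, wy, wz], fingers], ...]. A call has 1 to 10 rows; each row is the pose to reach, as a shift and turn from the pose commanded when the call began, along the tool's axes at that moment; what a row does not reach only later rows make up. A row lasts 1/12 s, in which the tool goes at most 41.7 mm and 7.16 degrees, less where a joint would pass 70% of its speed; a pose out of reach is approached as far as the arm can. A call with a gripper value outside its range is refused whole. The fingers move at their own pace and stop on an object; the grip force is fixed at half the most. Time passes only in rows, so rows that repeat a pose let the fingers close. It gives the time, the measured TCP pose, the force and the opening at its end, in the units of the state.
- get_obs(): the state, without advancing time (a new reading comes with each control period).
- capture(name): name is "side" or "top" or "wrist"; returns a dict with "color" (384x512x3 uint8, red, green, blue), "mtx" (3x3 intrinsics, pixels), "rvec" (rotation vector, rad) and "tvec" (3), from world to camera coordinates, as OpenCV has them. Camera axes: x right, y down, z forward; pixel columns grow to the right and rows downward; lengths in mm; the calibration is good to about 2 mm. A picture is of the moment at which its call begins. There is no depth.
- close_job(): hands the job in, once; it reports no verdict.
The state is a dict: "time": time; "joint_positions": joint angles; "dq": joint speeds; "tau": joint torques, N m; "tool_pos": TCP position; "tcp_rot": TCP orientation; "contact_force": force on the tool from outside, world axes, zero at the start; "moment": the same for the moment, N m; "grip_width": finger opening in mm.
Only numpy, scipy, OpenCV 4.12 (cv2) and the standard library are available. Lean on these libraries where they do the work, as an engineer would, in place of code of your own. Each camera call takes 0.05 s, during which the arm holds its last target. There are 200 camera calls.

TASK

Set the three cup carriages at equal gaps on their rail with the loose spacing gauge: hook it over the carriage next to the end stop, thick leg toward the stop, and draw that carriage along with the gauge's thin lip until the thick leg just bears on the stop; pause there a moment, then lift the gauge off and step it on to do the same with the second carriage against the first, and the third against the second. Press gently, so that a carriage already set is not shifted and nothing is jammed, and leave the other things on the bench alone. When all three are set, stand the gauge upright on the bench in front of the rail and let go of it.

Things in the scene. Friction and masses are not known exactly. Their poses are not given: they have to be found in the camera images.
- rail: Fixed aluminium slotted rail lying on the bench, 264 mm long along its y, 40 mm wide, 20 mm high. Origin under its centre; +y points along it to the end stop (left as the robot sees it), x points away from the robot, z up.
- stop: Dark steel end stop fixed on the +y end of the rail, 56 mm (x) x 20 x 32 mm high. Origin at the lower edge of its working face, mid-width, at the height of the rail's top (20 mm over the bench); the face looks along -y, toward the carriages; axes as the rail's. It does not give.
- carriage_a: First carriage, next to the stop: aluminium block 56 (x) x 30 (y) x 30 mm high; behind it (x +27 to +73 mm) a seat 38 mm wide with a fixed cup, top 77 mm over the bench; origin under the block's centre, on the rail's top (20 mm over the bench), axes as the rail's. Slides only along the rail's y, stiffly: stays where left, needs a steady 3 to 11 N to move (each differs widely).
- carriage_b: Second carriage, the middle one, built like the first: origin under the block's centre, on the rail's top (20 mm over the bench), axes as the rail's. Slides only along the rail's y, stiffly: stays where left, needs a steady 3 to 11 N to move (each differs widely).
- carriage_c: Third carriage, the one farthest from the stop, built like the first: origin under the block's centre, on the rail's top (20 mm over the bench), axes as the rail's. Slides only along the rail's y, stiffly: stays where left, needs a steady 3 to 11 N to move (each differs widely).
- gauge_grip (a point): Middle of the black handle of the loose spacing gauge, which stands upright in front of the rail, 0.25 kg: 60 mm above the underside of its legs. Handle 30 mm (gauge x) x 24 mm (gauge y), 36 to 84 mm over the underside. Below it a steel saddle, 40 mm in x, 61 mm in y, 36 mm high, with two legs; +y is toward the thick leg (roughly toward the stop at the start).
- gauge_foot (a point): Centre of the outer face of the gauge's thick leg (the spacer, 18 mm thick along y): 30.5 mm along gauge +y from the handle's middle, 14 mm above the underside.
- gauge_lip (a point): Centre of the inner face of the gauge's thin lip (7 mm thick): 23.5 mm along gauge -y from the handle's middle, 14 mm above the underside. Between lip and thick leg an opening 36 mm wide and 26 mm high takes a carriage. Lip on the far side of a carriage and thick leg on its neighbour make a gap of 24 mm.
- spanner: Bystander, leave alone: open-ended spanner lying flat, 137 mm long, in front of the rail. Origin at its underside.
- marker: Bystander, leave alone: marker pen lying, 130 mm long, in front of the rail. Origin at its underside.
- cover: Bystander, leave alone: grey moulded cover, 52 x 88 x 24 mm, in front of the rail on the right. Origin at its underside.
- cup: Bystander, leave alone: loose turned cup, 36 mm across, 43 mm tall, in front of the rail on the left. Origin at its underside.
- tape: Bystander, leave alone: roll of tape lying flat, 92 mm across, behind the rail. Origin at its underside.
- measure: Bystander, leave alone: tape measure standing, 80 mm long, 62 mm tall, behind the rail. Origin at its underside.
- bottle: Bystander, leave alone: small bottle standing, 98 mm tall, behind the rail. Origin at its underside.

How it is judged (in metres and radians):
On the way, in this order (a step that is already met when the one before it is completed fails the run):
1. the gauge's thick leg bears on the end stop with 1.5 N or more while the first carriage stands 24 mm (within 1.5 mm) from it (contact force between gauge and stop above 1.5 N and y of carriage_a in the frame of stop between -0.0405 and -0.0375 m), for 0.2 s.
2. the gauge's thick leg bears on the first carriage with 1.5 N or more while the second carriage stands 24 mm (within 1.5 mm) from it (contact force between gauge and carriage_a above 1.5 N and y of carriage_b in the frame of carriage_a between -0.0555 and -0.0525 m), for 0.2 s.
3. the gauge's thick leg bears on the second carriage with 1.5 N or more while the third carriage stands 24 mm (within 1.5 mm) from it (contact force between gauge and carriage_b above 1.5 N and y of carriage_c in the frame of carriage_b between -0.0555 and -0.0525 m), for 0.2 s.
At the end, for the whole second after the job is handed in: All three gaps (end stop to first carriage, first to second, second to third) are 24 mm within 1.5 mm; the gauge stands upright on its legs (tilt under 0.1 rad) on the bench in front of the rail, at least 50 mm before the rail's middle line, at rest and released (y of carriage_a in the frame of stop between -0.0405 and -0.0375 m and y of carriage_b in the frame of carriage_a between -0.0555 and -0.0525 m and y of carriage_c in the frame of carriage_b between -0.0555 and -0.0525 m and x of gauge_grip in the frame of rail below -0.05 m and height (world z) of gauge_grip between 0.055 and 0.065 m and angle between gauge_grip's own z axis and vertical below 0.1 rad and linear speed of gauge below 0.02 m/s and contact force between the fingers and gauge below 0.1 N); the robot touches nothing.
It fails at once if the gauge presses on the end stop with more than 20 N (contact force between gauge and stop above 20 N).
It fails at once if the gauge presses on the first carriage with more than 20 N (contact force between gauge and carriage_a above 20 N).
It fails at once if the gauge presses on the second carriage with more than 20 N (contact force between gauge and carriage_b above 20 N).
It fails at once if the gauge presses on the third carriage with more than 20 N (contact force between gauge and carriage_c above 20 N).
It fails at once if a bystander is moved by more than 20 mm (distance of any of spanner, marker, cover, cup, tape, measure, bottle from where it was at the start of the episode above 0.02 m).
It also fails if it takes over 69 s, if anything falls off the work surface, if the arm or the gripper's body presses on something with over 40 N, if the wrist force passes 120 N, or if a joint passes its speed limit or range.

## Working session

There is one attempt and no reset: what is moved stays moved. The work goes in short steps, Python scripts to look and compute and a shell command to move; the robot and the scene stay as the last step left them, time stands still between calls to the robot, and variables do not carry over. Pictures are saved under pics/ and viewed, about 8 in all and at most 12, crops included, and the job is handed in when it is done.

```bash
mkdir -p pics
cat > h.py <<'E'
import numpy as np, cv2, json
from plant import get_obs, capture
def grab(n,f):
    c=capture(n); cv2.imwrite('pics/'+f+'.png',c['color'][:,:,::-1])
    np.savez('pics/'+f+'.npz',**c); return c
def ray(c,uv,z):
    K=np.array(c['mtx'],float);R=cv2.Rodrigues(np.array(c['rvec'],float))[0];t=np.array(c['tvec'],float).ravel()
    o=-R.T@t; d=R.T@np.linalg.inv(K)@np.array([uv[0],uv[1],1.]); return o+d*(z-o[2])/d[2]
def proj(c,P):
    return cv2.projectPoints(np.array(P,float).reshape(-1,3),np.array(c['rvec'],float),np.array(c['tvec'],float),np.array(c['mtx'],float),None)[0].reshape(-1,2)
E
python3 - <<'E'
from h import *
o=get_obs(); print(o)
for n in ['top','side']:
    c=grab(n,n+'0'); R=cv2.Rodrigues(np.array(c['rvec'],float))[0]; print(n,c['mtx'],(-R.T@np.ravel(c['tvec'])))
a=cv2.imread('pics/top0.png');b=cv2.imread('pics/side0.png')
cv2.imwrite('pics/top0b.png',cv2.resize(a,(800,600),interpolation=cv2.INTER_CUBIC))
cv2.imwrite('pics/side0b.png',cv2.resize(b,(800,600),interpolation=cv2.INTER_CUBIC))
E
```

```text
{'time': 0.0, 'joint_positions': array([-1.25399719e+00,  3.42734460e-01,  1.52504062e+00, -7.24887757e-05,
        1.27540247e+00, -1.45972332e-01]), 'dq': array([ 0.00031931,  0.00160027,  0.00148957,  0.00222502,  0.00019253,
       -0.0014667 ]), 'tau': array([ 1.97278525e-03, -4.31242919e+01, -2.44212663e+01,  7.19079142e-02,
        5.60267537e-02, -1.26455443e-04]), 'tool_pos': array([ 234.35502124, -469.63128639,  404.03041847]), 'tcp_rot': array([-3.14001453e+00, -1.61951798e-04,  4.62792499e-01]), 'contact_force': array([-0.97477197,  0.36718685,  0.73151731]), 'moment': array([-0.00975536,  0.03634327,  0.00085295]), 'grip_width': 92.16558880441526}
top [[420.11468476   0.         253.86655006]
 [  0.         420.11468476 194.78280494]
 [  0.           0.           1.        ]] [ 491.0263472   113.61845128 1003.11293965]
side [[459.9356445    0.         255.18770929]
 [  0.         459.9356445  193.54155396]
 [  0.           0.           1.        ]] [-121.5913483   556.74012249  509.57247008]
```

View pics/top0b.png

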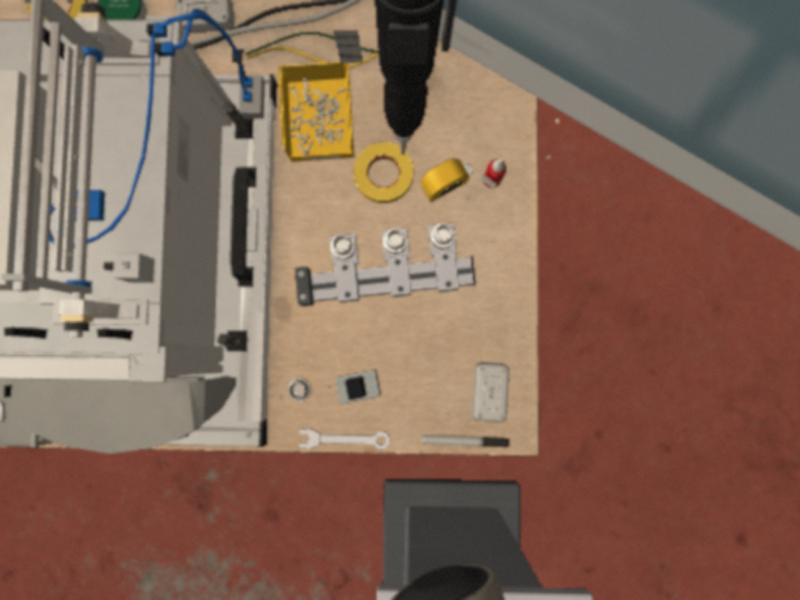

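View pics/side0b.png

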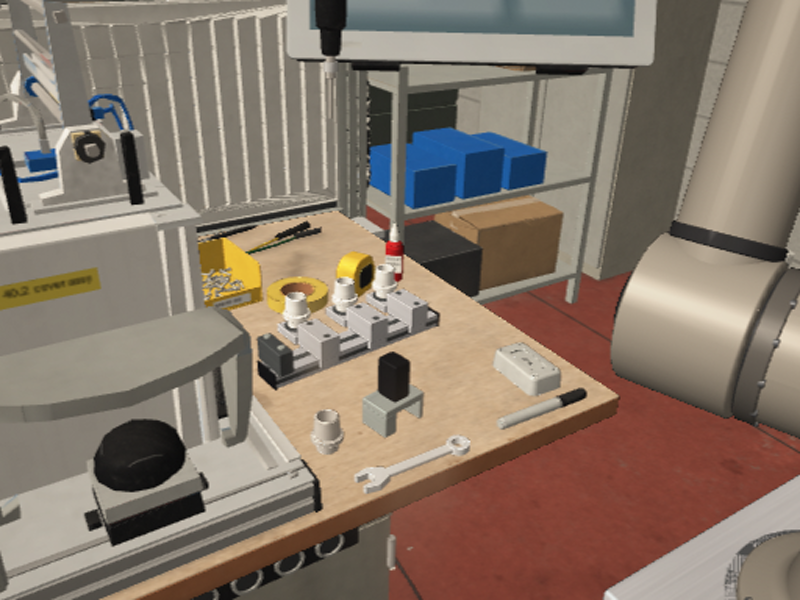

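The top view shows the stop at (304,285), carriages at about (346,275), (398,272) and (445,268), and the gauge at (357,387) with its thick leg to the left. The side view agrees: thick leg toward the stop, marked cup left of the gauge.

Run:
```python
from h import *
c=dict(np.load('pics/top0.npz'))
im=c['color']; g=im.max(2).astype(int)
for p,z,n in [((304,285),52,'stop'),((346,275),50,'a'),((398,272),50,'b'),((445,268),50,'c'),((357,387),84,'grip'),((300,389),43,'cup'),((268,400),0,'machine edge')]:
    print(n,ray(c,np.array(p)/1.5625,z).round(1))
# dark handle blob
m=np.zeros_like(g,np.uint8); m[235:262,212:248]=(g[235:262,212:248]<60)
k=cv2.findContours(m,0,2)[0]; k=max(k,key=cv2.contourArea); print('handle',cv2.minAreaRect(k),ray(c,cv2.minAreaRect(k)[0],84))
m=np.zeros_like(g,np.uint8); m[165:200,185:203]=(g[165:200,185:203]<85)
k=cv2.findContours(m,0,2)[0]; k=max(k,key=cv2.contourArea); print('stop',cv2.minAreaRect(k),ray(c,cv2.minAreaRect(k)[0],52))
cv2.imwrite('pics/crop.png',cv2.resize(np.ascontiguousarray(im[138:268,185:315,::-1]),(600,600),interpolation=cv2.INTER_CUBIC))
```

```text
stop [595.5 269.7  52. ]
a [611.1 208.7  50. ]
b [616.3 132.5  50. ]
c [622.9  63.9  50. ]
grip [449.9 186.9  84. ]
cup [444.1 273.3  43. ]
machine edge [424.7 328.9   0. ]
handle ((227.3918914794922, 247.8513641357422), (12.001126289367676, 10.357135772705078), 80.53767395019531) [449.54380048 189.2990539   84.        ]
stop ((196.3353729248047, 183.01829528808594), (22.4176025390625, 11.264016151428223), 83.6598129272461) [594.13587313 265.57661118  52.        ]
```

View pics/crop.png

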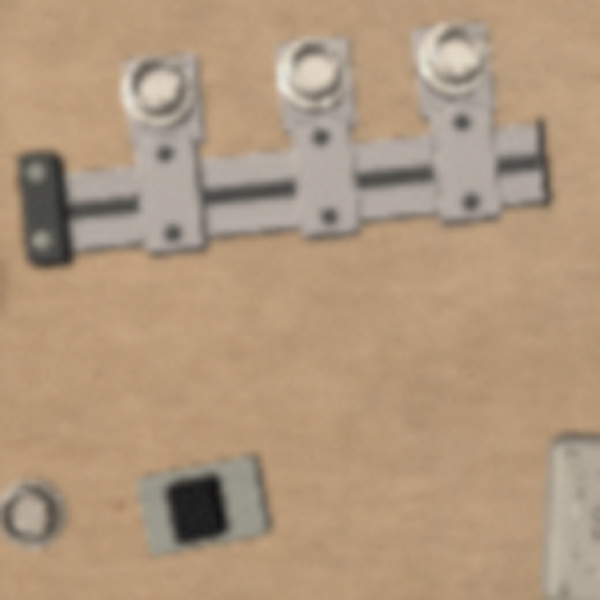

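The rail is yawed about +6°, the gauge about +10°. Carriage-to-stop moves needed are roughly 12, 35 and 51 mm. I'll move over the bench for a closer wrist look.

```bash
cat >> h.py <<'E'
def rel(P,yaw):
    from scipy.spatial.transform import Rotation as Ro
    o=get_obs(); R=Ro.from_euler('xyz',o['tcp_rot']); T=Ro.from_euler('xyz',[np.pi,0,yaw])
    d=R.inv().apply(np.array(P,float)-o['tool_pos'])/1000; w=(R.inv()*T).as_rotvec()
    print('t',o['time'],'rel',d.round(4),w.round(4))
E
python3 -c "
from h import *
rel([490,150,400],0.11)"
```

```text
t 0.1 rel [ 0.5054 -0.4404  0.0048] [-0.0014  0.      0.3527]
```

```bash
python3 -m pendant '[[[0.505,-0.44,0.005],[0,0,0.353],0.07],[[0.505,-0.44,0.005],[0,0,0.353],0.07],[[0.505,-0.44,0.005],[0,0,0.353],0.07],[[0.505,-0.44,0.005],[0,0,0.353],0.07],[[0.505,-0.44,0.005],[0,0,0.353],0.07],[[0.505,-0.44,0.005],[0,0,0.353],0.07],[[0.505,-0.44,0.005],[0,0,0.353],0.07],[[0.505,-0.44,0.005],[0,0,0.353],0.07],[[0.505,-0.44,0.005],[0,0,0.353],0.07],[[0.505,-0.44,0.005],[0,0,0.353],0.07]]'
python3 -c "
from h import *
rel([490,150,400],0.11)"
```

```text
time: 0.93
tool_pos: [393.1, -83.3, 401.6]
tcp_rot: [3.141, -0.0, 0.11]
contact_force: [0.9, -0.7, 0.1]
grip_width: 70.1
t 0.9333 rel [ 0.1218 -0.2213  0.0016] [ 0.0001 -0.0001 -0.0005]
```

```bash
python3 -m pendant '[[[0.122,-0.221,0.001],[0,0,0],0.07],[[0.122,-0.221,0.001],[0,0,0],0.07],[[0.122,-0.221,0.001],[0,0,0],0.07],[[0.122,-0.221,0.001],[0,0,0],0.07],[[0.122,-0.221,0.001],[0,0,0],0.07],[[0.122,-0.221,0.001],[0,0,0],0.07],[[0.122,-0.221,0.001],[0,0,0],0.07],[[0.122,-0.221,0.001],[0,0,0],0.07],[[0.122,-0.221,0.001],[0,0,0],0.07]]'
python3 -c "
from h import *
c=grab('wrist','w1');im=cv2.imread('pics/w1.png');cv2.imwrite('pics/w1b.png',cv2.resize(im,(800,600),interpolation=cv2.INTER_CUBIC))"
```

```text
time: 1.68
tool_pos: [489.8, 147.7, 400.0]
tcp_rot: [3.141, 0.002, 0.111]
contact_force: [-0.1, 0.1, 0.3]
grip_width: 69.5
```

View pics/w1b.png

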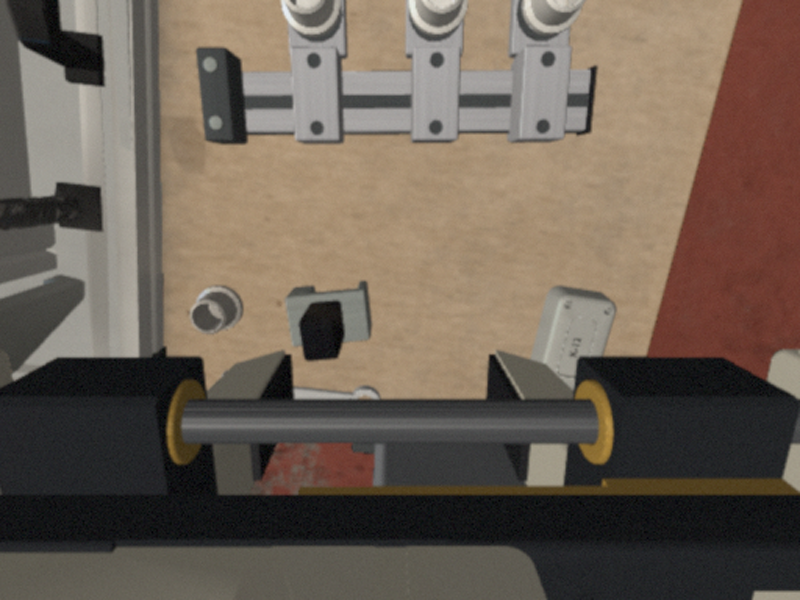

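Clear view: the rail is horizontal in the picture (tool yaw 0.11 matches it); hole pairs for a, b and c are at (314..317, 60..127), (437,60/127) and (548..543, 59..126); stop holes (209,64)/(216,122); gauge saddle top at about (288,293)-(370,338).

Run:
```python
from h import *
c=dict(np.load('pics/w1.npz')); s=1.5625
R=cv2.Rodrigues(c['rvec'])[0]; print('cam',(-R.T@c['tvec'].ravel()).round())
P={'s1':((209,64),52),'s2':((216,122),52),'a1':((314,60),50),'a2':((317,127),50),'b1':((437,60),50),'b2':((436,127),50),'c1':((548,59),50),'c2':((543,126),50),
'slotL':((247,102),20),'slotR':((588,101),20),'gBL':((288,294),36),'gBR':((359,289),36),'gFR':((370,338),36),'gFL':((293,343),36)}
W={k:ray(c,np.array(p)/s,z) for k,(p,z) in P.items()}
for k,w in W.items(): print(k,w.round(1))
y=np.array([-np.sin(.11),np.cos(.11),0]);x=np.array([np.cos(.11),np.sin(.11),0])
for k in 'sabc':
    m=(W[k+'1']+W[k+'2'])/2; print(k,m.round(1),'along',round(m@y,1),'x',round(m@x,1))
im=c['color'];g=im.max(2);m=np.zeros_like(g);m[185:232,185:225]=g[185:232,185:225]<50
k=max(cv2.findContours(m,0,2)[0],key=cv2.contourArea);print(cv2.approxPolyDP(k,2,True).reshape(-1,2)*s)
for v in [(300,308),(322,303),(343,303)]: print(ray(c,np.array(v)/s,36).round(1))
cv2.imwrite('pics/g.png',cv2.resize(np.ascontiguousarray(im[175:235,175:245,::-1]),(560,480),interpolation=cv2.INTER_CUBIC))
```

```text
cam [559. 155. 381.]
s1 [613.6 275.4  52. ]
s2 [579.6 270.5  52. ]
a1 [623.7 209.9  50. ]
a2 [584.  205.2  50. ]
b1 [632.4 132.3  50. ]
b2 [592.7 127.5  50. ]
c1 [640.8  62.4  50. ]
c2 [601.1  57.7  50. ]
slotL [597.3 260.2  20. ]
slotR [624.8  20.5  20. ]
gBL [465.  220.6  36. ]
gBR [474.7 168.   36. ]
gFR [437.  155.9  36. ]
gFL [426.4 214.6  36. ]
s [596.6 273.   52. ] along 205.8 x 622.9
a [603.8 207.6  50. ] along 140.0 x 623.0
b [612.5 129.9  50. ] along 61.9 x 623.1
c [620.9  60.   50. ] along -8.5 x 623.8
[[337.5    301.5625]
 [312.5    303.125 ]
 [301.5625 317.1875]
 [306.25   357.8125]
 [335.9375 354.6875]
 [342.1875 335.9375]]
[455. 211.  36.]
[460.8 194.7  36. ]
[462.6 179.   36. ]
```

View pics/g.png

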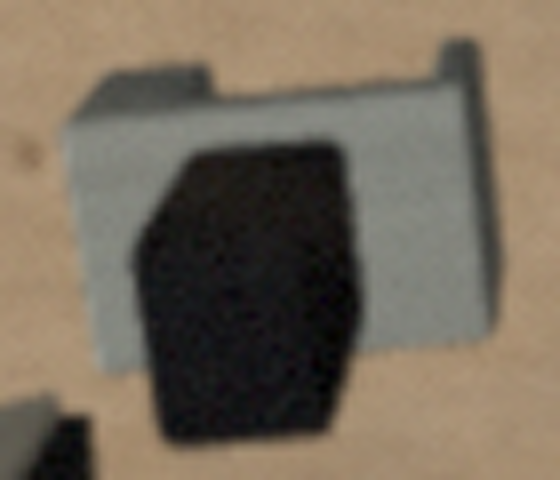

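Run:
```python
from h import *
c=dict(np.load('pics/w1.npz'))
f=lambda p,z: ray(c,np.array(p)/8+174.56,z)
S=np.array([f(p,36) for p in [(68,122),(463,85),(492,337),(103,373)]]);print(S.round(1),S.mean(0).round(1))
r=cv2.minAreaRect(S[:,:2].astype(np.float32));print(r)
d=(S[0]-S[1]+S[3]-S[2]);print('yaw',np.arctan2(-d[0],d[1]))
e=(S[0]-S[3]+S[1]-S[2]);print('yaw',np.arctan2(e[1],e[0]))
print('hb',f((202,150),36).round(1),f((340,145),36).round(1))
T=[f(p,84) for p in [(135,245),(165,440),(330,432)]];print(np.round(T,1),'topc',((T[0]+T[2])/2).round(1))
```

```text
[[462.8 222.   36. ]
 [474.8 164.9  36. ]
 [436.5 156.8  36. ]
 [424.3 214.6  36. ]] [449.6 189.5  36. ]
((449.55609130859375, 189.73660278320312), (39.23118591308594, 59.10270690917969), 11.941872596740723)
yaw 0.20774778829184268
yaw 0.19860237566892974
hb [460.7 202.1  36. ] [463.7 182.   36. ]
[[460.8 203.2  84. ]
 [434.5 197.7  84. ]
 [438.  176.3  84. ]] topc [449.4 189.7  84. ]
```

```bash
python3 -c "
from h import *
rel([449.5,189.5,290],0.203)"
```

```text
t 1.7333 rel [-0.0352 -0.0467  0.1102] [ 0.0005  0.0013 -0.0936]
```

```bash
python3 -m pendant '[[[-0.035,-0.047,0.05],[0,0,-0.093],0.07],[[-0.035,-0.047,0.11],[0,0,-0.093],0.07],[[-0.035,-0.047,0.11],[0,0,-0.093],0.07],[[-0.035,-0.047,0.11],[0,0,-0.093],0.07],[[-0.035,-0.047,0.11],[0,0,-0.093],0.07]]'
python3 -c "
from h import *
rel([449.5,189.5,216.5],0.203)"
```

```text
time: 2.15
tool_pos: [449.5, 189.5, 289.7]
tcp_rot: [3.141, 0.005, 0.202]
contact_force: [0.2, -0.1, 0.5]
grip_width: 69.7
t 2.15 rel [ 0.0003 -0.      0.0732] [ 0.0005  0.0047 -0.001 ]
```

```bash
python3 -m pendant '[[[0,0,0.035],[0,0,0],0.07],[[0,0,0.073],[0,0,0],0.07],[[0,0,0.073],[0,0,0],0.07],[[0,0,0.073],[0,0,0],0.07],[[0,0,0.073],[0,0,0],0.02],[[0,0,0.073],[0,0,0],0.02],[[0,0,0.073],[0,0,0],0.02],[[0,0,0.073],[0,0,0],0.02],[[0,0,0.073],[0,0,0],0.02],[[0,0,0.073],[0,0,0],0.02]]'
python3 -m pendant '[[[0,0,0],[0,0,0],0.02],[[0,0,0],[0,0,0],0.02],[[0,0,-0.02],[0,0,0],0.02],[[0,0,-0.04],[0,0,0],0.02],[[0,0,-0.09],[0,0,0],0.02],[[0,0,-0.09],[0,0,0],0.02],[[0,0,-0.09],[0,0,0],0.02],[[0,0,-0.09],[0,0,0],0.02]]'
python3 -c "
from h import *
o=get_obs();print(o['tool_pos'])"
```

```text
time: 2.98
tool_pos: [450.2, 190.6, 218.2]
tcp_rot: [3.142, -0.001, 0.203]
contact_force: [0.4, -0.0, -0.7]
grip_width: 34.5
time: 3.65
tool_pos: [449.7, 190.5, 306.9]
tcp_rot: [3.141, 0.001, 0.203]
contact_force: [1.1, 0.1, -2.7]
grip_width: 24.0
[449.72125448 190.49996362 306.93217935]
```

```bash
python3 -c "
from h import *
rel([603,213,300],0.11)"
```

```text
t 3.65 rel [0.1547 0.0088 0.0068] [0.0002 0.0006 0.0929]
```

```bash
python3 -m pendant '[[[0.04,0.002,0.002],[0,0,0.03],0.02],[[0.08,0.004,0.004],[0,0,0.06],0.02],[[0.12,0.007,0.006],[0,0,0.093],0.02],[[0.155,0.009,0.007],[0,0,0.093],0.02],[[0.155,0.009,0.007],[0,0,0.093],0.02],[[0.155,0.009,0.007],[0,0,0.093],0.02],[[0.155,0.009,0.007],[0,0,0.093],0.02]]'
python3 -c "
from h import *
c=grab('side','s2');im=c['color'][:,:,::-1]
p=proj(c,[[603,213,60]])[0];print(p)
u,v=int(p[0]),int(p[1]);u0,v0=u-60,v-50
print(u0,v0,get_obs()['tool_pos'],get_obs()['contact_force'])
cv2.imwrite('pics/s2c.png',cv2.resize(np.ascontiguousarray(im[v0:v0+90,u0:u0+120]),(800,600),interpolation=cv2.INTER_CUBIC))"
```

```text
time: 4.23
tool_pos: [602.8, 212.8, 297.5]
tcp_rot: [3.141, 0.006, 0.11]
contact_force: [-0.7, -0.1, -2.1]
grip_width: 24.0
[201.9999208  207.36241084]
141 157 [602.59075455 212.8615373  298.45428266] [-0.42642705  0.53980959 -2.34012367]
```

View pics/s2c.png

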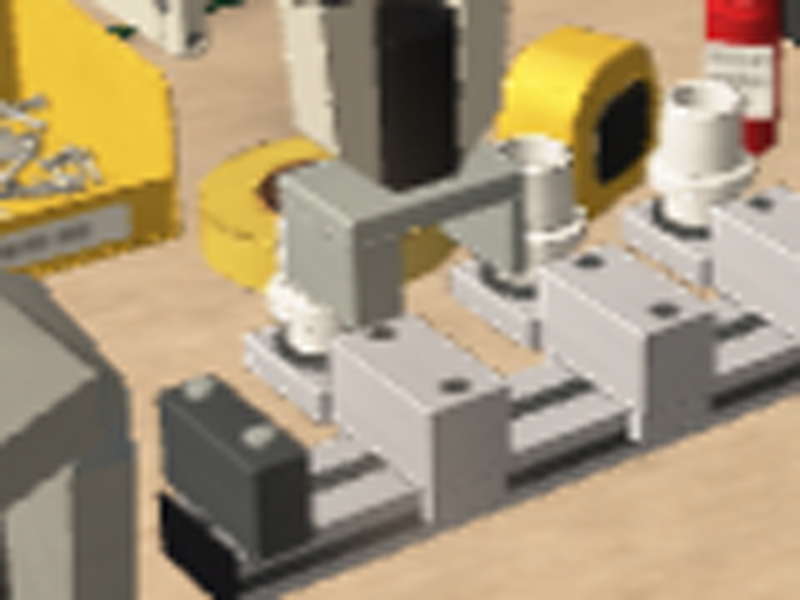

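Run:
```python
from h import *
c=dict(np.load('pics/s2.npz'))
x=np.array([np.cos(.11),np.sin(.11),0]);y=np.array([-np.sin(.11),np.cos(.11),0]);z=np.array([0,0,1])
g=np.array([602.6,212.9,0])
q=lambda P:((proj(c,P)[0]-[141,157]+.5)*6.667-.5).round()
for u in [78,82,86]:
    print(u,'leg front bottom',q(g-20*x+30.5*y+u*z),'saddle top',q(g-20*x+30.5*y+(u+36)*z), 'lip bottom front',q(g-20*x-30.5*y+u*z),'lip top', q(g-20*x-30.5*y+(u+36)*z))
A=np.array([603.8,207.6,0])
print('a front top +y, -y, front bottom',q(A-28*x+15*y+50*z),q(A-28*x-15*y+50*z),q(A-28*x+15*y+20*z))
for s in (50,53,56): 
  print('stop face front top',s,q(A-28*x+s*y+52*z))
```

```text
78 leg front bottom [356. 343.] saddle top [351. 230.] lip bottom front [533. 283.] lip top [531. 174.]
82 leg front bottom [355. 331.] saddle top [350. 218.] lip bottom front [532. 271.] lip top [531. 162.]
86 leg front bottom [355. 318.] saddle top [350. 205.] lip bottom front [532. 259.] lip top [531. 149.]
a front top +y, -y, front bottom [435. 416.] [520. 385.] [437. 503.]
stop face front top 50 [331. 447.]
stop face front top 53 [322. 450.]
stop face front top 56 [313. 454.]
```

```bash
python3 -m pendant '[[[0,-0.001,0.01],[0,0,0],0.02],[[0,-0.001,0.02],[0,0,0],0.02],[[0,-0.001,0.028],[0,0,0],0.02],[[0,-0.001,0.034],[0,0,0],0.02],[[0,-0.001,0.038],[0,0,0],0.02],[[0,-0.001,0.040],[0,0,0],0.02],[[0,-0.001,0.040],[0,0,0],0.02]]'
python3 -c "
from h import *
o=get_obs();print(o['contact_force'].round(2),o['moment'].round(3)); rel([602.8,213.8,243.5],.11)"
```

```text
time: 4.87
tool_pos: [603.6, 213.9, 260.1]
tcp_rot: [3.141, 0.001, 0.11]
contact_force: [-0.3, -0.6, -2.2]
grip_width: 23.7
[-0.28 -0.57 -2.2 ] [0.045 0.016 0.075]
t 4.8667 rel [-0.0008  0.      0.0166] [ 0.0002  0.0007 -0.0002]
```

```bash
python3 -m pendant '[[[0,0,0.004],[0,0,0],0.02],[[0,0,0.008],[0,0,0],0.02],[[0,0,0.012],[0,0,0],0.02],[[0,0,0.0155],[0,0,0],0.02],[[0,0,0.0155],[0,0,0],0.02],[[0,0,0.0155],[0,0,0],0.02]]'
python3 -m pendant '[[[0,-0.001,0],[0,0,0],0.02],[[0,-0.002,0],[0,0,0],0.02],[[0,-0.003,0],[0,0,0],0.02],[[0,-0.004,0],[0,0,0],0.02],[[0,-0.005,0],[0,0,0],0.02],[[0,-0.006,0],[0,0,0],0.02],[[0,-0.007,0],[0,0,0],0.02],[[0,-0.008,0],[0,0,0],0.02]]'
python3 -c "
from h import *
o=get_obs();print(o['contact_force'].round(2),o['moment'].round(3))"
python3 -m pendant '[[[0,-0.001,0],[0,0,0],0.02],[[0,-0.002,0],[0,0,0],0.02],[[0,-0.003,0],[0,0,0],0.02],[[0,-0.004,0],[0,0,0],0.02]]'
```

```text
time: 5.37
tool_pos: [603.6, 214.0, 244.8]
tcp_rot: [3.141, 0.001, 0.11]
contact_force: [-0.4, -0.3, -3.2]
grip_width: 23.9
time: 6.03
tool_pos: [603.2, 220.1, 245.2]
tcp_rot: [3.137, 0.0, 0.11]
contact_force: [1.6, -10.0, -1.3]
grip_width: 24.2
[  1.64 -10.    -1.3 ] [-2.075 -0.164  0.121]
time: 6.37
tool_pos: [602.7, 224.0, 245.2]
tcp_rot: [3.137, 0.0, 0.11]
contact_force: [0.5, -10.2, -1.9]
grip_width: 24.0
```

```bash
cat > g.py <<'E'
import sys; from plant import get_obs; import numpy as np
o=get_obs(); y=np.array([-np.sin(.11),np.cos(.11),0]); f=-o['contact_force']@y
print('DRAW FORCE',round(f,2),'along',round(o['tool_pos']@y,2)); sys.exit(f>float(sys.argv[1]))
E
python3 g.py 13 && python3 -m pendant '[[[0,-0.001,0],[0,0,0],0.02],[[0,-0.002,0],[0,0,0],0.02],[[0,-0.003,0],[0,0,0],0.02]]' && python3 g.py 12.5 && python3 -m pendant '[[[0,-0.0006,0],[0,0,0],0.02],[[0,-0.0012,0],[0,0,0],0.02]]' && python3 g.py 12.5 && python3 -m pendant '[[[0,-0.0006,0],[0,0,0],0.02],[[0,-0.0012,0],[0,0,0],0.02]]' && python3 g.py 12.5 && python3 -m pendant '[[[0,-0.0006,0],[0,0,0],0.02],[[0,-0.0012,0],[0,0,0],0.02]]' && python3 g.py 12.5 && python3 -m pendant '[[[0,-0.0006,0],[0,0,0],0.02],[[0,-0.0012,0],[0,0,0],0.02]]' && python3 g.py 12.5
```

```text
DRAW FORCE 10.15 along 156.46False
```

```bash
sed -i 's/sys.exit(f>float(sys.argv\[1\]))/sys.exit(int(f>float(sys.argv[1])))/' g.py
python3 g.py 13 && python3 -m pendant '[[[0,-0.001,0],[0,0,0],0.02],[[0,-0.002,0],[0,0,0],0.02],[[0,-0.003,0],[0,0,0],0.02]]' && python3 g.py 12.5 && python3 -m pendant '[[[0,-0.0006,0],[0,0,0],0.02],[[0,-0.0012,0],[0,0,0],0.02]]' && python3 g.py 12.5 && python3 -m pendant '[[[0,-0.0006,0],[0,0,0],0.02],[[0,-0.0012,0],[0,0,0],0.02]]' && python3 g.py 12.5 && python3 -m pendant '[[[0,-0.0006,0],[0,0,0],0.02],[[0,-0.0012,0],[0,0,0],0.02]]' && python3 g.py 12.5 && python3 -m pendant '[[[0,-0.0006,0],[0,0,0],0.02],[[0,-0.0012,0],[0,0,0],0.02]]' && python3 g.py 12.5
```

```text
DRAW FORCE 10.15 along 156.46
time: 6.62
tool_pos: [602.4, 227.0, 245.2]
tcp_rot: [3.137, 0.0, 0.11]
contact_force: [0.6, -10.0, -2.1]
grip_width: 23.9
DRAW FORCE 9.96 along 159.45
time: 6.78
tool_pos: [602.3, 228.2, 245.2]
tcp_rot: [3.137, 0.0, 0.11]
contact_force: [0.9, -10.5, -1.7]
grip_width: 23.7
DRAW FORCE 10.49 along 160.68
time: 6.95
tool_pos: [602.1, 229.4, 245.2]
tcp_rot: [3.137, 0.0, 0.11]
contact_force: [0.1, -9.5, -1.6]
grip_width: 24.0
DRAW FORCE 9.48 along 161.86
time: 7.12
tool_pos: [602.0, 230.5, 245.2]
tcp_rot: [3.137, 0.0, 0.11]
contact_force: [0.7, -9.3, -1.5]
grip_width: 24.2
DRAW FORCE 9.32 along 163.04
time: 7.28
tool_pos: [601.9, 231.7, 245.2]
tcp_rot: [3.137, 0.0, 0.11]
contact_force: [0.2, -9.5, -1.2]
grip_width: 23.9
DRAW FORCE 9.49 along 164.26
```

```bash
python3 g.py 12.5 && python3 -m pendant '[[[0,-0.0004,0],[0,0,0],0.02],[[0,-0.0008,0],[0,0,0],0.02]]' && python3 g.py 12 && python3 -m pendant '[[[0,-0.0004,0],[0,0,0],0.02],[[0,-0.0008,0],[0,0,0],0.02]]' && python3 g.py 12 && python3 -m pendant '[[[0,-0.0004,0],[0,0,0],0.02],[[0,-0.0008,0],[0,0,0],0.02]]' && python3 g.py 12 && python3 -m pendant '[[[0,-0.0004,0],[0,0,0],0.02],[[0,-0.0008,0],[0,0,0],0.02]]' && python3 g.py 12 && python3 -m pendant '[[[0,-0.0004,0],[0,0,0],0.02],[[0,-0.0008,0],[0,0,0],0.02]]' && python3 g.py 12  && python3 -m pendant '[[[0,-0.0004,0],[0,0,0],0.02],[[0,-0.0008,0],[0,0,0],0.02]]' && python3 g.py 12
```

```text
DRAW FORCE 9.49 along 164.26
time: 7.45
tool_pos: [601.8, 232.5, 245.2]
tcp_rot: [3.137, 0.0, 0.11]
contact_force: [1.4, -10.6, -1.7]
grip_width: 23.8
DRAW FORCE 10.68 along 165.06
time: 7.62
tool_pos: [601.7, 232.9, 245.2]
tcp_rot: [3.136, 0.001, 0.11]
contact_force: [0.9, -13.1, -1.0]
grip_width: 24.3
DRAW FORCE 13.14 along 165.42
```

```bash
python3 -m pendant '[[[0,-0.0003,0],[0,0,0],0.02],[[0,-0.0003,0],[0,0,0],0.02],[[0,-0.0003,0],[0,0,0],0.02],[[0,-0.0003,0],[0,0,0],0.02],[[0,-0.0003,0],[0,0,0],0.02]]'; python3 g.py 12
```

```text
time: 8.03
tool_pos: [601.8, 232.9, 245.2]
tcp_rot: [3.136, 0.001, 0.11]
contact_force: [0.9, -13.0, -0.8]
grip_width: 24.3
DRAW FORCE 13.02 along 165.47
```

```bash
python3 -m pendant '[[[0,-0.0003,0],[0,0,0],0.02],[[0,-0.0005,0],[0,0,0],0.02],[[0,-0.0005,0],[0,0,0],0.02],[[0,-0.0005,0],[0,0,0],0.02],[[0,-0.0005,0],[0,0,0],0.02]]'; python3 g.py 12
```

```text
time: 8.45
tool_pos: [601.8, 233.1, 245.1]
tcp_rot: [3.135, 0.001, 0.11]
contact_force: [0.9, -14.6, -2.0]
grip_width: 24.0
DRAW FORCE 14.66 along 165.62
```

```bash
python3 -m pendant '[[[0,0.002,0],[0,0,0],0.02],[[0,0.004,0],[0,0,0],0.02],[[0,0.0055,0],[0,0,0],0.02],[[0,0.0055,0],[0,0,0],0.02],[[0,0.0055,0],[0,0,0],0.02]]'; python3 g.py 5 && python3 -m pendant '[[[0,0,-0.005],[0,0,0],0.02],[[0,0,-0.015],[0,0,0],0.02],[[0,0,-0.03],[0,0,0],0.02],[[0,0,-0.045],[0,0,0],0.02],[[0,0,-0.045],[0,0,0],0.02],[[0,0,-0.045],[0,0,0],0.02]]'; python3 g.py 5; python3 -c "
from h import *
o=get_obs();y=np.array([-np.sin(.11),np.cos(.11),0]);x=np.array([np.cos(.11),np.sin(.11),0]);print(o['tool_pos']@x)
P=622.9*x+68*y;P[2]=o['tool_pos'][2];rel(P,.11)"
```

```text
time: 8.87
tool_pos: [601.8, 230.9, 245.1]
tcp_rot: [-3.141, -0.0, 0.11]
contact_force: [-0.2, -0.8, -3.5]
grip_width: 24.0
DRAW FORCE 0.82 along 163.43
time: 9.37
tool_pos: [602.0, 230.8, 291.6]
tcp_rot: [-3.141, -0.003, 0.11]
contact_force: [-0.6, 0.6, -3.6]
grip_width: 23.8
DRAW FORCE -0.64 along 163.35
623.7046550562494
t 9.3667 rel [-0.0008  0.0954 -0.    ] [-0.0004 -0.0031  0.0001]
```

```bash
python3 -m pendant '[[[0,0.025,0],[0,0,0],0.02],[[0,0.055,0],[0,0,0],0.02],[[0,0.085,0],[0,0,0],0.02],[[0,0.095,0],[0,0,0],0.02],[[0,0.095,0],[0,0,0],0.02],[[0,0.095,0],[0,0,0],0.02]]'; python3 g.py 5 
python3 -m pendant '[[[0,0,0.01],[0,0,0],0.02],[[0,0,0.018],[0,0,0],0.02],[[0,0,0.024],[0,0,0],0.02],[[0,0,0.028],[0,0,0],0.02],[[0,0,0.028],[0,0,0],0.02],[[0,0,0.028],[0,0,0],0.02]]'; python3 g.py 5
python3 -c "
from h import *
o=get_obs();print(o['contact_force'],o['moment'])
c=grab('wrist','w2');im=cv2.imread('pics/w2.png');cv2.imwrite('pics/w2b.png',cv2.resize(im,(800,600),interpolation=cv2.INTER_CUBIC))"
```

```text
time: 9.87
tool_pos: [612.1, 135.8, 289.4]
tcp_rot: [-3.141, 0.001, 0.108]
contact_force: [-1.1, -0.4, -3.2]
grip_width: 24.1
DRAW FORCE 0.32 along 67.81
time: 10.37
tool_pos: [612.2, 136.5, 261.6]
tcp_rot: [3.142, 0.001, 0.11]
contact_force: [-0.4, 0.2, -3.0]
grip_width: 24.1
DRAW FORCE -0.19 along 68.49
[-0.39727326  0.15190067 -3.03900163] [-0.01001177  0.01599893  0.02401617]
```

View pics/w2b.png

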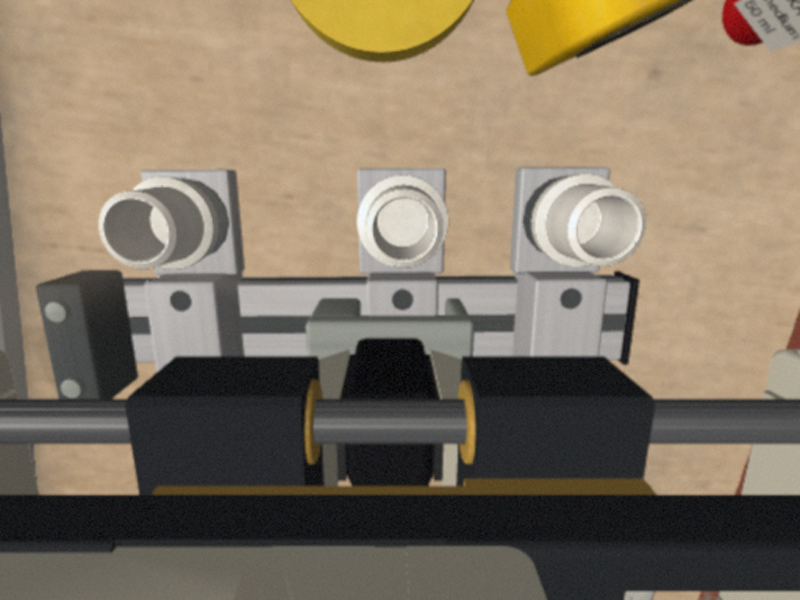

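The wrist view shows the gauge legs straddling carriage b (legs at columns 310–360 and 445–470, block at 366–440). I'll lower it and draw.

```bash
python3 -m pendant '[[[0,0,0.005],[0,0,0],0.02],[[0,0,0.01],[0,0,0],0.02],[[0,0,0.0145],[0,0,0],0.02],[[0,0,0.0165],[0,0,0],0.02],[[0,0,0.0165],[0,0,0],0.02],[[0,0,0.0165],[0,0,0],0.02]]'; python3 g.py 5 && python3 -m pendant '[[[0,-0.001,0],[0,0,0],0.02],[[0,-0.002,0],[0,0,0],0.02],[[0,-0.003,0],[0,0,0],0.02],[[0,-0.004,0],[0,0,0],0.02],[[0,-0.005,0],[0,0,0],0.02],[[0,-0.006,0],[0,0,0],0.02],[[0,-0.007,0],[0,0,0],0.02],[[0,-0.008,0],[0,0,0],0.02]]' ; python3 g.py 14 && python3 -m pendant '[[[0,-0.001,0],[0,0,0],0.02],[[0,-0.002,0],[0,0,0],0.02],[[0,-0.003,0],[0,0,0],0.02],[[0,-0.004,0],[0,0,0],0.02],[[0,-0.005,0],[0,0,0],0.02],[[0,-0.006,0],[0,0,0],0.02],[[0,-0.007,0],[0,0,0],0.02],[[0,-0.008,0],[0,0,0],0.02],[[0,-0.009,0],[0,0,0],0.02],[[0,-0.010,0],[0,0,0],0.02]]' ; python3 g.py 14
```

```text
time: 10.92
tool_pos: [612.2, 136.1, 245.4]
tcp_rot: [3.142, 0.0, 0.11]
contact_force: [0.2, 0.0, -3.5]
grip_width: 23.6
DRAW FORCE -0.02 along 68.04
time: 11.58
tool_pos: [611.5, 143.8, 245.8]
tcp_rot: [3.141, -0.0, 0.11]
contact_force: [0.3, -5.2, -1.6]
grip_width: 23.7
DRAW FORCE 5.23 along 75.82
time: 12.42
tool_pos: [610.3, 154.1, 245.6]
tcp_rot: [3.141, -0.0, 0.11]
contact_force: [0.5, -4.0, -0.6]
grip_width: 23.8
DRAW FORCE 3.98 along 86.21
```

```bash
python3 -m pendant '[[[0,-0.001,0],[0,0,0],0.02],[[0,-0.002,0],[0,0,0],0.02],[[0,-0.003,0],[0,0,0],0.02],[[0,-0.004,0],[0,0,0],0.02],[[0,-0.005,0],[0,0,0],0.02],[[0,-0.006,0],[0,0,0],0.02],[[0,-0.007,0],[0,0,0],0.02],[[0,-0.008,0],[0,0,0],0.02],[[0,-0.009,0],[0,0,0],0.02],[[0,-0.010,0],[0,0,0],0.02]]' ; python3 g.py 7 && python3 -m pendant '[[[0,-0.001,0],[0,0,0],0.02],[[0,-0.002,0],[0,0,0],0.02],[[0,-0.003,0],[0,0,0],0.02],[[0,-0.004,0],[0,0,0],0.02],[[0,-0.005,0],[0,0,0],0.02],[[0,-0.006,0],[0,0,0],0.02],[[0,-0.007,0],[0,0,0],0.02],[[0,-0.008,0],[0,0,0],0.02],[[0,-0.009,0],[0,0,0],0.02]]' ; python3 g.py 6.5 && python3 -m pendant '[[[0,-0.0006,0],[0,0,0],0.02],[[0,-0.0012,0],[0,0,0],0.02],[[0,-0.0018,0],[0,0,0],0.02]]' && python3 g.py 6.5 && python3 -m pendant '[[[0,-0.0004,0],[0,0,0],0.02],[[0,-0.0008,0],[0,0,0],0.02]]' && python3 g.py 6.5 && python3 -m pendant '[[[0,-0.0004,0],[0,0,0],0.02],[[0,-0.0008,0],[0,0,0],0.02]]' && python3 g.py 6.5
```

```text
time: 13.25
tool_pos: [609.2, 164.1, 245.6]
tcp_rot: [3.142, -0.0, 0.11]
contact_force: [0.2, -4.2, -1.4]
grip_width: 24.2
DRAW FORCE 4.23 along 96.21
time: 14.0
tool_pos: [608.1, 173.0, 245.6]
tcp_rot: [3.141, 0.0, 0.11]
contact_force: [0.4, -5.1, -1.4]
grip_width: 23.7
DRAW FORCE 5.12 along 105.2
time: 14.25
tool_pos: [607.9, 174.8, 245.6]
tcp_rot: [3.142, 0.0, 0.11]
contact_force: [-0.0, -4.8, -0.6]
grip_width: 24.1
DRAW FORCE 4.75 along 106.98
time: 14.42
tool_pos: [607.9, 175.5, 245.6]
tcp_rot: [3.141, 0.0, 0.11]
contact_force: [0.1, -4.4, -0.7]
grip_width: 23.7
DRAW FORCE 4.35 along 107.72
time: 14.58
tool_pos: [607.8, 176.3, 245.6]
tcp_rot: [3.142, 0.0, 0.11]
contact_force: [0.7, -4.9, -0.7]
grip_width: 24.1
DRAW FORCE 4.97 along 108.52
```

```bash
python3 -m pendant '[[[0,-0.0005,0],[0,0,0],0.02],[[0,-0.001,0],[0,0,0],0.02]]' && python3 g.py 6.5 && python3 -m pendant '[[[0,-0.0005,0],[0,0,0],0.02],[[0,-0.001,0],[0,0,0],0.02]]' && python3 g.py 6.5 && python3 -m pendant '[[[0,-0.0004,0],[0,0,0],0.02],[[0,-0.0008,0],[0,0,0],0.02]]' && python3 g.py 6.5 && python3 -m pendant '[[[0,-0.0004,0],[0,0,0],0.02],[[0,-0.0008,0],[0,0,0],0.02]]' && python3 g.py 6.5 && python3 -m pendant '[[[0,-0.0004,0],[0,0,0],0.02],[[0,-0.0008,0],[0,0,0],0.02]]' && python3 g.py 6.5  && python3 -m pendant '[[[0,-0.0004,0],[0,0,0],0.02],[[0,-0.0008,0],[0,0,0],0.02]]' && python3 g.py 6.5
```

```text
time: 14.75
tool_pos: [607.7, 177.3, 245.6]
tcp_rot: [3.142, 0.0, 0.11]
contact_force: [1.0, -4.4, -1.7]
grip_width: 23.6
DRAW FORCE 4.51 along 109.53
time: 14.92
tool_pos: [607.6, 178.1, 245.6]
tcp_rot: [3.141, 0.0, 0.11]
contact_force: [0.2, -6.6, -1.0]
grip_width: 23.9
DRAW FORCE 6.62 along 110.37
```

```bash
python3 -m pendant '[[[0,-0.0003,0],[0,0,0],0.02],[[0,-0.0005,0],[0,0,0],0.02],[[0,-0.0005,0],[0,0,0],0.02],[[0,-0.0005,0],[0,0,0],0.02],[[0,-0.0005,0],[0,0,0],0.02]]'; python3 g.py 12
```

```text
time: 15.33
tool_pos: [607.6, 178.3, 245.5]
tcp_rot: [3.14, 0.0, 0.11]
contact_force: [0.7, -6.8, -1.2]
grip_width: 23.8
DRAW FORCE 6.86 along 110.48
```

```bash
python3 -m pendant '[[[0,-0.0003,0],[0,0,0],0.02],[[0,-0.0006,0],[0,0,0],0.02],[[0,-0.0006,0],[0,0,0],0.02],[[0,-0.0006,0],[0,0,0],0.02],[[0,-0.0006,0],[0,0,0],0.02]]'; python3 g.py 12
```

```text
time: 15.75
tool_pos: [607.6, 178.4, 245.5]
tcp_rot: [3.14, 0.0, 0.11]
contact_force: [0.9, -9.6, 0.3]
grip_width: 23.8
DRAW FORCE 9.65 along 110.66
```

```bash
python3 -m pendant '[[[0,0.002,0],[0,0,0],0.02],[[0,0.0035,0],[0,0,0],0.02],[[0,0.0045,0],[0,0,0],0.02],[[0,0.0045,0],[0,0,0],0.02],[[0,0.0045,0],[0,0,0],0.02]]'; python3 g.py 3 && python3 -m pendant '[[[0,0,-0.005],[0,0,0],0.02],[[0,0,-0.015],[0,0,0],0.02],[[0,0,-0.03],[0,0,0],0.02],[[0,0,-0.045],[0,0,0],0.02],[[0,0,-0.045],[0,0,0],0.02],[[0,0,-0.045],[0,0,0],0.02]]'; python3 g.py 5; python3 -c "
from h import *
o=get_obs();y=np.array([-np.sin(.11),np.cos(.11),0]);x=np.array([np.cos(.11),np.sin(.11),0]);print(o['tool_pos']@x)
P=623.2*x-2.6*y;P[2]=o['tool_pos'][2];rel(P,.11)"
```

```text
time: 16.17
tool_pos: [607.9, 175.3, 245.5]
tcp_rot: [-3.141, 0.0, 0.11]
contact_force: [-0.2, -0.3, -2.9]
grip_width: 24.0
DRAW FORCE 0.28 along 107.49
time: 16.67
tool_pos: [608.2, 175.0, 292.1]
tcp_rot: [-3.141, -0.003, 0.11]
contact_force: [-0.4, 0.0, -3.2]
grip_width: 23.9
DRAW FORCE -0.04 along 107.23
623.7193106661041
t 16.6667 rel [-0.0005  0.1098 -0.    ] [-0.0002 -0.003  -0.0001]
```

```bash
python3 -m pendant '[[[0,0.025,0],[0,0,0],0.02],[[0,0.055,0],[0,0,0],0.02],[[0,0.085,0],[0,0,0],0.02],[[0,0.105,0],[0,0,0],0.02],[[0,0.110,0],[0,0,0],0.02],[[0,0.110,0],[0,0,0],0.02],[[0,0.110,0],[0,0,0],0.02]]'; python3 g.py 5 
python3 -m pendant '[[[0,0,0.01],[0,0,0],0.02],[[0,0,0.018],[0,0,0],0.02],[[0,0,0.024],[0,0,0],0.02],[[0,0,0.028],[0,0,0],0.02],[[0,0,0.028],[0,0,0],0.02],[[0,0,0.028],[0,0,0],0.02]]'; python3 g.py 5
python3 -c "
from h import *
o=get_obs();print(o['contact_force'],o['moment'])
c=grab('wrist','w3');im=cv2.imread('pics/w3.png');cv2.imwrite('pics/w3b.png',cv2.resize(im,(800,600),interpolation=cv2.INTER_CUBIC))"
```

```text
time: 17.25
tool_pos: [619.8, 65.9, 289.9]
tcp_rot: [-3.141, 0.001, 0.109]
contact_force: [0.3, -1.0, -4.1]
grip_width: 23.9
DRAW FORCE 1.01 along -2.59
time: 17.75
tool_pos: [619.9, 65.9, 262.1]
tcp_rot: [-3.142, 0.001, 0.11]
contact_force: [-1.1, -0.5, -3.0]
grip_width: 24.0
DRAW FORCE 0.36 along -2.57
[-1.10871156 -0.48904456 -2.95425642] [0.03529632 0.03121913 0.0170682 ]
```

View pics/w3b.png

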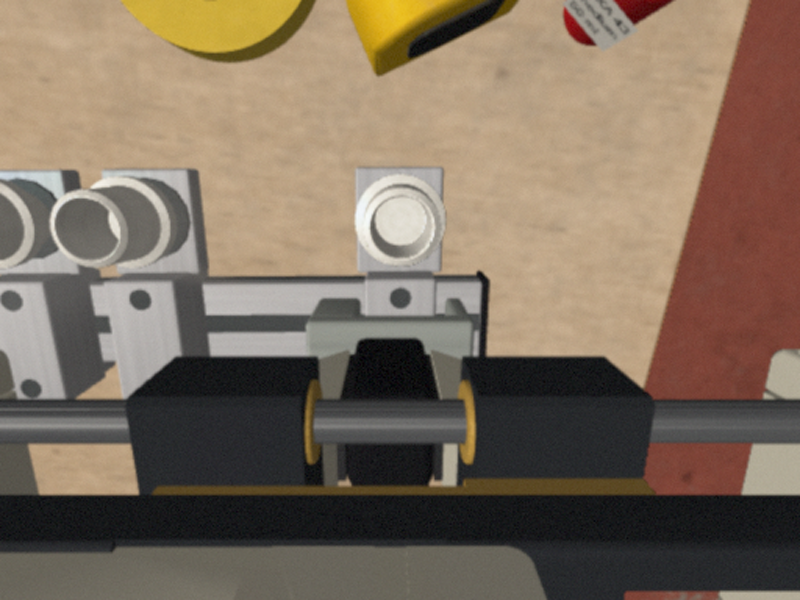

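The gauge now straddles carriage c (block at columns 364–436, legs at about 358 and 446).

```bash
python3 -m pendant '[[[0,0,0.005],[0,0,0],0.02],[[0,0,0.01],[0,0,0],0.02],[[0,0,0.0145],[0,0,0],0.02],[[0,0,0.0165],[0,0,0],0.02],[[0,0,0.0165],[0,0,0],0.02],[[0,0,0.0165],[0,0,0],0.02]]'; python3 g.py 5 && python3 -m pendant '[[[0,-0.001,0],[0,0,0],0.02],[[0,-0.002,0],[0,0,0],0.02],[[0,-0.003,0],[0,0,0],0.02],[[0,-0.004,0],[0,0,0],0.02],[[0,-0.005,0],[0,0,0],0.02],[[0,-0.006,0],[0,0,0],0.02],[[0,-0.007,0],[0,0,0],0.02],[[0,-0.008,0],[0,0,0],0.02]]' ; python3 g.py 14 && python3 -m pendant '[[[0,-0.001,0],[0,0,0],0.02],[[0,-0.002,0],[0,0,0],0.02],[[0,-0.003,0],[0,0,0],0.02],[[0,-0.004,0],[0,0,0],0.02],[[0,-0.005,0],[0,0,0],0.02],[[0,-0.006,0],[0,0,0],0.02],[[0,-0.007,0],[0,0,0],0.02],[[0,-0.008,0],[0,0,0],0.02],[[0,-0.009,0],[0,0,0],0.02],[[0,-0.010,0],[0,0,0],0.02]]' ; python3 g.py 13 && python3 -m pendant '[[[0,-0.001,0],[0,0,0],0.02],[[0,-0.002,0],[0,0,0],0.02],[[0,-0.003,0],[0,0,0],0.02],[[0,-0.004,0],[0,0,0],0.02],[[0,-0.005,0],[0,0,0],0.02],[[0,-0.006,0],[0,0,0],0.02],[[0,-0.007,0],[0,0,0],0.02],[[0,-0.008,0],[0,0,0],0.02],[[0,-0.009,0],[0,0,0],0.02],[[0,-0.010,0],[0,0,0],0.02]]' ; python3 g.py 13 && python3 -m pendant '[[[0,-0.001,0],[0,0,0],0.02],[[0,-0.002,0],[0,0,0],0.02],[[0,-0.003,0],[0,0,0],0.02],[[0,-0.004,0],[0,0,0],0.02],[[0,-0.005,0],[0,0,0],0.02],[[0,-0.006,0],[0,0,0],0.02],[[0,-0.007,0],[0,0,0],0.02],[[0,-0.008,0],[0,0,0],0.02],[[0,-0.009,0],[0,0,0],0.02],[[0,-0.010,0],[0,0,0],0.02]]' ; python3 g.py 13
```

```text
time: 18.3
tool_pos: [620.0, 65.5, 245.9]
tcp_rot: [3.142, 0.0, 0.11]
contact_force: [-1.1, -0.0, -3.3]
grip_width: 24.1
DRAW FORCE -0.1 along -2.96
time: 18.97
tool_pos: [619.2, 73.2, 246.3]
tcp_rot: [3.141, -0.0, 0.11]
contact_force: [0.8, -3.5, -2.3]
grip_width: 23.7
DRAW FORCE 3.57 along 4.75
time: 19.8
tool_pos: [618.0, 83.6, 246.1]
tcp_rot: [3.141, -0.0, 0.11]
contact_force: [0.2, -4.5, -1.4]
grip_width: 23.7
DRAW FORCE 4.46 along 15.21
time: 20.63
tool_pos: [616.9, 93.5, 246.1]
tcp_rot: [3.141, -0.0, 0.11]
contact_force: [-0.5, -4.7, -1.2]
grip_width: 24.0
DRAW FORCE 4.61 along 25.18
time: 21.47
tool_pos: [615.8, 103.4, 246.1]
tcp_rot: [3.142, 0.0, 0.11]
contact_force: [-0.4, -4.2, -1.4]
grip_width: 23.7
DRAW FORCE 4.13 along 35.17
```

```bash
python3 -m pendant '[[[0,-0.001,0],[0,0,0],0.02],[[0,-0.002,0],[0,0,0],0.02],[[0,-0.003,0],[0,0,0],0.02],[[0,-0.004,0],[0,0,0],0.02],[[0,-0.005,0],[0,0,0],0.02],[[0,-0.006,0],[0,0,0],0.02],[[0,-0.007,0],[0,0,0],0.02],[[0,-0.008,0],[0,0,0],0.02],[[0,-0.009,0],[0,0,0],0.02],[[0,-0.010,0],[0,0,0],0.02]]' ; python3 g.py 6.5 && python3 -m pendant '[[[0,-0.001,0],[0,0,0],0.02],[[0,-0.002,0],[0,0,0],0.02],[[0,-0.003,0],[0,0,0],0.02],[[0,-0.004,0],[0,0,0],0.02],[[0,-0.005,0],[0,0,0],0.02],[[0,-0.006,0],[0,0,0],0.02]]' ; python3 g.py 6.4 && python3 -m pendant '[[[0,-0.0005,0],[0,0,0],0.02],[[0,-0.0010,0],[0,0,0],0.02],[[0,-0.0015,0],[0,0,0],0.02]]' && python3 g.py 6.4 && python3 -m pendant '[[[0,-0.0004,0],[0,0,0],0.02],[[0,-0.0008,0],[0,0,0],0.02]]' && python3 g.py 6.4 && python3 -m pendant '[[[0,-0.0003,0],[0,0,0],0.02],[[0,-0.0006,0],[0,0,0],0.02]]' && python3 g.py 6.2 && python3 -m pendant '[[[0,-0.0003,0],[0,0,0],0.02],[[0,-0.0006,0],[0,0,0],0.02]]' && python3 g.py 6.2 && python3 -m pendant '[[[0,-0.0003,0],[0,0,0],0.02],[[0,-0.0006,0],[0,0,0],0.02]]' && python3 g.py 6.2 && python3 -m pendant '[[[0,-0.0003,0],[0,0,0],0.02],[[0,-0.0006,0],[0,0,0],0.02]]' && python3 g.py 6.2
```

```text
time: 22.3
tool_pos: [614.7, 113.4, 246.0]
tcp_rot: [3.142, 0.0, 0.11]
contact_force: [-1.1, -3.9, -2.0]
grip_width: 24.0
DRAW FORCE 3.78 along 45.22
time: 22.8
tool_pos: [614.0, 119.3, 246.0]
tcp_rot: [3.142, 0.0, 0.11]
contact_force: [-1.7, -4.5, -1.7]
grip_width: 23.9
DRAW FORCE 4.33 along 51.2
time: 23.05
tool_pos: [613.9, 120.8, 246.0]
tcp_rot: [3.142, 0.0, 0.11]
contact_force: [-1.2, -3.3, -1.6]
grip_width: 24.2
DRAW FORCE 3.14 along 52.65
time: 23.22
tool_pos: [613.8, 121.5, 246.0]
tcp_rot: [3.141, 0.0, 0.11]
contact_force: [-2.2, -4.8, -1.6]
grip_width: 24.1
DRAW FORCE 4.55 along 53.42
time: 23.38
tool_pos: [613.7, 122.1, 246.0]
tcp_rot: [3.142, 0.0, 0.11]
contact_force: [-1.4, -4.0, -2.3]
grip_width: 23.8
DRAW FORCE 3.85 along 54.02
time: 23.55
tool_pos: [613.7, 122.7, 246.0]
tcp_rot: [3.142, 0.0, 0.11]
contact_force: [-1.1, -5.2, -2.4]
grip_width: 23.8
DRAW FORCE 5.02 along 54.61
time: 23.72
tool_pos: [613.6, 123.3, 246.0]
tcp_rot: [3.142, 0.0, 0.11]
contact_force: [-1.9, -3.5, -3.2]
grip_width: 23.9
DRAW FORCE 3.24 along 55.21
time: 23.88
tool_pos: [613.5, 123.9, 246.0]
tcp_rot: [3.142, 0.0, 0.11]
contact_force: [-1.6, -3.9, -3.4]
grip_width: 24.0
DRAW FORCE 3.7 along 55.82
```

```bash
python3 -m pendant '[[[0,-0.0002,0],[0,0,0],0.02],[[0,-0.0004,0],[0,0,0],0.02]]' && python3 g.py 5.8 && python3 -m pendant '[[[0,-0.0002,0],[0,0,0],0.02],[[0,-0.0004,0],[0,0,0],0.02]]' && python3 g.py 5.8 && python3 -m pendant '[[[0,-0.0002,0],[0,0,0],0.02],[[0,-0.0004,0],[0,0,0],0.02]]' && python3 g.py 5.8 && python3 -m pendant '[[[0,-0.0002,0],[0,0,0],0.02],[[0,-0.0004,0],[0,0,0],0.02]]' && python3 g.py 5.8 && python3 -m pendant '[[[0,-0.0002,0],[0,0,0],0.02],[[0,-0.0004,0],[0,0,0],0.02]]' && python3 g.py 5.8
```

```text
time: 24.05
tool_pos: [613.5, 124.3, 246.0]
tcp_rot: [3.141, 0.0, 0.11]
contact_force: [-2.3, -5.5, -3.1]
grip_width: 23.9
DRAW FORCE 5.25 along 56.19
time: 24.22
tool_pos: [613.5, 124.4, 246.0]
tcp_rot: [3.141, 0.0, 0.11]
contact_force: [-1.6, -6.1, -4.0]
grip_width: 23.9
DRAW FORCE 5.9 along 56.34
```

```bash
python3 -m pendant '[[[0,-0.0002,0],[0,0,0],0.02],[[0,-0.0003,0],[0,0,0],0.02],[[0,-0.0003,0],[0,0,0],0.02],[[0,-0.0003,0],[0,0,0],0.02],[[0,-0.0003,0],[0,0,0],0.02]]'; python3 g.py 12; python3 -c "
from h import *
for i in range(1):
  c=grab('side','s4')
im=cv2.imread('pics/s4.png')[150:255,130:270];cv2.imwrite('pics/s4b.png',cv2.resize(im,(800,600),interpolation=cv2.INTER_CUBIC))"; python3 g.py 12
```

```text
time: 24.63
tool_pos: [613.5, 124.5, 246.0]
tcp_rot: [3.141, 0.0, 0.11]
contact_force: [-1.3, -6.6, -4.0]
grip_width: 23.7
DRAW FORCE 6.41 along 56.42
DRAW FORCE 6.15 along 56.43
```

```bash
python3 -m pendant '[[[0,-0.0002,0],[0,0,0],0.02],[[0,-0.0003,0],[0,0,0],0.02],[[0,-0.0003,0],[0,0,0],0.02],[[0,-0.0003,0],[0,0,0],0.02],[[0,-0.0003,0],[0,0,0],0.02],[[0,-0.0003,0],[0,0,0],0.02]]'; python3 g.py 12
```

```text
time: 25.18
tool_pos: [613.5, 124.6, 246.1]
tcp_rot: [3.14, 0.0, 0.11]
contact_force: [-1.4, -7.5, -3.1]
grip_width: 23.6
DRAW FORCE 7.28 along 56.53
```

```bash
python3 -m pendant '[[[0,0.002,0],[0,0,0],0.02],[[0,0.0035,0],[0,0,0],0.02],[[0,0.004,0],[0,0,0],0.02],[[0,0.004,0],[0,0,0],0.02],[[0,0.004,0],[0,0,0],0.02]]'; python3 g.py 3 && python3 -m pendant '[[[0,0,-0.005],[0,0,0],0.02],[[0,0,-0.015],[0,0,0],0.02],[[0,0,-0.03],[0,0,0],0.02],[[0,0,-0.05],[0,0,0],0.02],[[0,0,-0.06],[0,0,0],0.02],[[0,0,-0.06],[0,0,0],0.02]]'; python3 g.py 5; python3 -c "
from h import *
rel([460,150,300],.11)"
```

```text
time: 25.6
tool_pos: [614.0, 121.6, 246.2]
tcp_rot: [-3.141, -0.001, 0.11]
contact_force: [-0.3, -0.4, -3.4]
grip_width: 23.6
DRAW FORCE 0.35 along 53.5
time: 26.1
tool_pos: [614.6, 121.5, 309.8]
tcp_rot: [3.141, -0.007, 0.11]
contact_force: [-0.5, -0.2, -3.7]
grip_width: 24.0
DRAW FORCE 0.16 along 53.29
t 26.1 rel [-0.1506 -0.0453  0.0088] [ 0.0003 -0.0066 -0.0001]
```

```bash
python3 -m pendant '[[[-0.035,-0.011,0],[0,0,0],0.02],[[-0.07,-0.022,0],[0,0,0],0.02],[[-0.11,-0.033,0],[0,0,0],0.02],[[-0.15,-0.045,0.005],[0,0,0],0.02],[[-0.15,-0.045,0.005],[0,0,0],0.02],[[-0.15,-0.045,0.005],[0,0,0],0.02],[[-0.15,-0.045,0.005],[0,0,0],0.02]]'
python3 -c "
from h import *
c=grab('wrist','w5');im=cv2.imread('pics/w5.png');cv2.imwrite('pics/w5b.png',cv2.resize(im,(800,600),interpolation=cv2.INTER_CUBIC))
rel([460,150,225],.11)"
```

```text
time: 26.68
tool_pos: [460.3, 149.8, 301.4]
tcp_rot: [3.142, -0.002, 0.11]
contact_force: [1.2, 0.4, -2.8]
grip_width: 23.5
t 26.7333 rel [-0.0011 -0.0005  0.0765] [ 0.     -0.0024 -0.0003]
```

View pics/w5b.png

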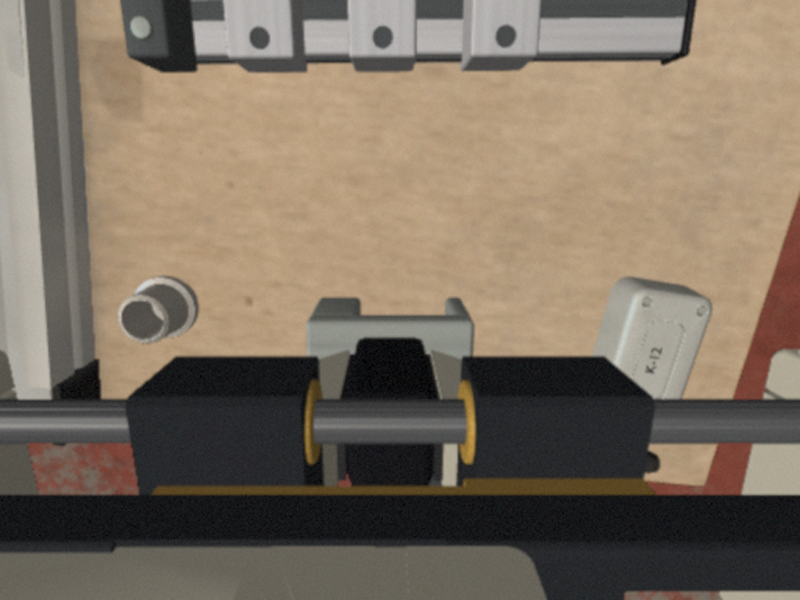

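Hole pitches a–b and b–c are about 122 and 124 px; the space below the gauge is free. I'll check the pitches numerically and lower.

```bash
python3 - <<'E'
from h import *
c=dict(np.load('pics/w5.npz'));g=c['color'].max(2);P=[]
for u in (259,381,505):
    u=int(u/1.5625);v=24;w=np.clip(110-g[v-7:v+8,u-9:u+10].astype(float),0,None)
    yy,xx=np.mgrid[v-7:v+8,u-9:u+10];P.append(ray(c,((w*xx).sum()/w.sum(),(w*yy).sum()/w.sum()),50))
P=np.array(P);print(P.round(1),np.linalg.norm(np.diff(P,axis=0),axis=1))
E
python3 -m pendant '[[[-0.001,0,0.03],[0,0,0],0.02],[[-0.001,0,0.055],[0,0,0],0.02],[[-0.001,0,0.07],[0,0,0],0.02],[[-0.001,0,0.078],[0,0,0],0.02],[[-0.001,0,0.08],[0,0,0],0.02],[[-0.001,0,0.08],[0,0,0],0.02],[[-0.001,0,0.08],[0,0,0],0.02]]'
python3 -m pendant '[[[0,0,0.001],[0,0,0],0.02],[[0,0,0.002],[0,0,0],0.02],[[0,0,0.002],[0,0,0],0.02]]'
```

```text
[[582.3 220.8  50. ]
 [588.7 166.8  50. ]
 [595.1 112.8  50. ]] [54.42140947 54.4058365 ]
time: 27.32
tool_pos: [459.7, 149.5, 221.8]
tcp_rot: [-3.142, -0.002, 0.109]
contact_force: [0.1, -0.1, -2.9]
grip_width: 23.8
time: 27.57
tool_pos: [459.0, 149.5, 219.6]
tcp_rot: [3.142, -0.001, 0.11]
contact_force: [-0.7, 1.2, -2.0]
grip_width: 24.1
```

```bash
cat > gz.py <<'E'
import sys; from plant import get_obs
f=get_obs()['contact_force'][2]; print('FZ',f); sys.exit(int(f>0.5))
E
python3 -m pendant '[[[0,0,0.0005],[0,0,0],0.02],[[0,0,0.001],[0,0,0],0.02]]' && python3 gz.py && python3 -m pendant '[[[0,0,0.0005],[0,0,0],0.02],[[0,0,0.001],[0,0,0],0.02]]' && python3 gz.py && python3 -m pendant '[[[0,0,0.0005],[0,0,0],0.02],[[0,0,0.001],[0,0,0],0.02]]' && python3 gz.py && python3 -m pendant '[[[0,0,0.0005],[0,0,0],0.02],[[0,0,0.001],[0,0,0],0.02]]' && python3 gz.py && python3 -m pendant '[[[0,0,0.0005],[0,0,0],0.02],[[0,0,0.001],[0,0,0],0.02]]' && python3 gz.py && python3 -m pendant '[[[0,0,0.0005],[0,0,0],0.02],[[0,0,0.001],[0,0,0],0.02]]' && python3 gz.py
```

```text
time: 27.73
tool_pos: [458.9, 149.5, 218.3]
tcp_rot: [3.142, -0.001, 0.11]
contact_force: [-0.1, -0.2, -3.2]
grip_width: 23.6
FZ -3.205991172711684
time: 27.9
tool_pos: [459.0, 149.5, 217.8]
tcp_rot: [3.142, -0.001, 0.11]
contact_force: [-2.8, -0.8, 11.1]
grip_width: 23.9
FZ 11.119217307213416
```

```bash
python3 -m pendant '[[[0,0,-0.0008],[0,0,0],0.02],[[0,0,-0.0008],[0,0,0],0.06],[[0,0,-0.0008],[0,0,0],0.06],[[0,0,-0.0008],[0,0,0],0.06],[[0,0,-0.0008],[0,0,0],0.06],[[0,0,-0.0008],[0,0,0],0.06],[[0,0,-0.0008],[0,0,0],0.06],[[0,0,-0.0008],[0,0,0],0.06],[[0,0,-0.0008],[0,0,0],0.06],[[0,0,-0.0008],[0,0,0],0.06]]'
python3 -m pendant '[[[0,0,-0.01],[0,0,0],0.06],[[0,0,-0.04],[0,0,0],0.06],[[0,0,-0.08],[0,0,0],0.06],[[0,0,-0.12],[0,0,0],0.06],[[0,0,-0.15],[0,0,0],0.06],[[0,0,-0.15],[0,0,0],0.06],[[0,0,-0.15],[0,0,0],0.06]]'
python3 -c "
from h import *
c=grab('side','s6');im=cv2.imread('pics/s6.png')[140:320,110:350];cv2.imwrite('pics/s6b.png',cv2.resize(im,(800,600),interpolation=cv2.INTER_CUBIC))"
```

```text
time: 28.73
tool_pos: [458.9, 149.5, 217.9]
tcp_rot: [3.142, -0.0, 0.11]
contact_force: [-0.1, 0.8, 0.4]
grip_width: 60.2
time: 29.32
tool_pos: [459.0, 149.6, 369.6]
tcp_rot: [-3.141, -0.004, 0.11]
contact_force: [-0.1, -0.8, -1.0]
grip_width: 60.0
```

View pics/s6b.png

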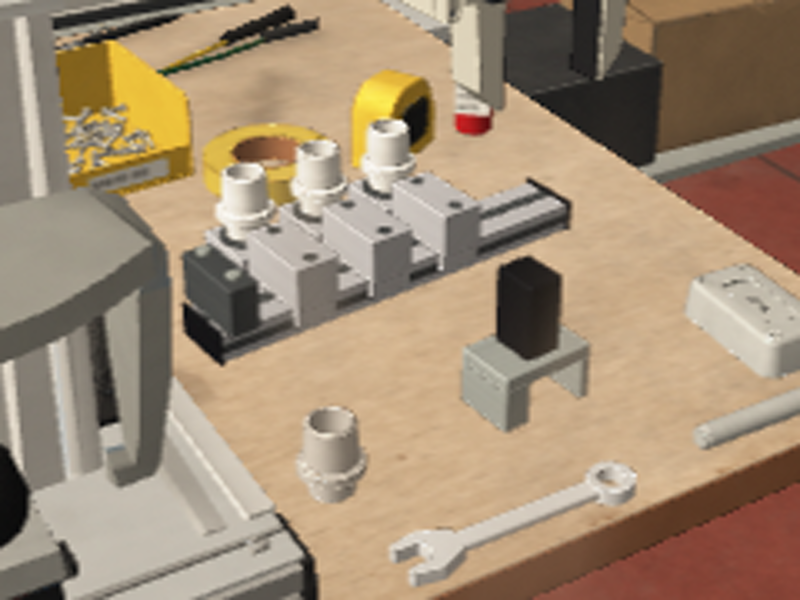

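The gauge stands upright and free at (525,350) in front of the rail, the carriages are evenly spaced, and the bystanders look untouched. Handing in.

```bash
python3 -c "
from plant import close_job; print(close_job())"
```

```text
the job is handed in; nothing more can be done
None
```

I set all three carriages with the gauge, stood the gauge upright on the bench in front of the rail, released it and handed the job in at about 29 s of the 69 s allowed. No verdict was reported.

- **Bearing forces:** these are the draw force minus the carriage's sliding force, read with about ±0.7 N of noise. The thick leg pressed with about 5 N on the stop, 5 N on the first carriage and 3 N on the second. I held each one for 0.4 s or more, and the TCP crept no more than 0.2 mm while I held it.
- **Gaps:** the wrist camera gave 54.4 mm for both carriage pitches, where 54 mm is the target. The stop-to-first gap I did not measure separately afterwards; it rests on the gauge contact and the side view. One check disagreed slightly: the gauge met the first carriage about 0.9 mm short of where I expected it. I put that down to the arm and grip flexing under load, since the limit is 1.5 mm, but I did not confirm it.
- **Gauge and bystanders:** the last side view shows the gauge upright and clear of the fingers, about 150 mm in front of the rail. The bystanders in that view look unmoved.
- **Set-down:** the wrist read 11 N for a moment when the gauge touched the bench, well under the limits.

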